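# Tip the battery pack over the dock's sill and press its terminals home

### The arm

A 6-joint arm with a two-finger parallel gripper is mounted at the origin on a cart in front of the work surface, level with it; the furniture and walls round the work are solid. World frame = base frame: x ahead of the robot, y to its left, z up, the work surface at z = 0. Lengths are in m, angles in degrees, forces in N, time in s.
With the tool pointing down it reaches from about 0.3 to 0.75 m from the base axis. Payload 8.5 kg.
Tool frame: the origin (TCP) lies at the very end of the fingers, on their centre line; the grasp point (between the pads) lies 19 mm behind it (arm.grip_point_offset is the distance from the TCP to the grasp point, in m); z points along the fingers, y is the line along which they close (so a half turn about z gives the same grasp; the last joint's range is limited). The gripper opens to 88 mm and grips with 3 to 60 N. Pads are 18 mm wide; open, the fingers measure 123 mm over their backs; the gripper's body (75 mm by 187 mm) begins 45 mm behind the grasp point.
Start: joints at [-79.085, 21.807, 74.336, -0, 83.858, -12.336], TCP at [0.217, -0.505, 0.239] pointing down, gripper open.
Joint ranges: [-178.18, 178.18], [-50.72, 133.34], [12.68, 142.11], [-81.47, 261.47], [9.98, 163.14], [-165.26, 165.26]. Speed limits (degrees/s): [136.94, 136.94, 180, 180, 180, 180].

### API

Orientations are given as a 3x3 rotation matrix whose columns are the frame's x, y, z axes.
In Python, from plant import arm gives the robot as it stands. Calls block until the motion is done:
- arm.reach(position, orientation): joint-space move of the TCP to a pose.
- arm.move_linear(position, rot=None, rate=0.15, force_limit=None): straight line of the TCP; rot=None keeps the orientation; rate is the mean speed in m/s. With force_limit (N) it stops when the force on the tool has changed by that much, and returns True; else False.
- arm.goto_joints(angles): joint-space move.
- arm.move_gripper(opening, force=None): finger opening in m; force is the grip in N (None keeps the last); returns when the fingers have stopped.
- arm.sleep(seconds).
- arm.solve_ik(position, orientation): joint angles nearest the present ones, or None.
- arm.observe(): the state.
- arm.get_image(name): name is "scene" or "top" or "wrist"; returns the picture (384x512x3 uint8, red, green, blue); there is no depth.
- arm.camera_params(name): a dict with "vfov" (degrees; the focal length in pixels is half the picture's height over the tangent of half this angle, whatever the lens; pixels are square), "cx", "cy" (the principal point, pixels), "camera_from_world" (4x4, takes a point from world to camera coordinates). Camera axes: x right, y down, z forward; pixel columns grow to the right and rows downward; lengths in m; the calibration is good to about 2 mm. A picture is of the moment at which its call begins: read the wrist's pose just before it. camera_params takes no time and is no camera call; for the wrist camera it gives the pose at the moment of the call.
A pose or a line that the arm cannot do raises arm.PlanningError and nothing moves.
- arm.close_job(): hands the job in; it is judged then, once.
Trained networks look in the newest picture that a camera, given by its name, has taken for a name from the list of things; names that differ only in an ending like _2 or _b are one class to them, and where a whole thing is asked for, a point or a joint stands for the part that bears it (a point fixed in the world has none). Each returns a list of dicts, best first, with "confidence" (0 to 1); they miss things now and then, are a little off and sometimes report something else, mostly with a low value. They report only what shows in the picture. A call takes as long as a camera call. They do not tell look-alikes from the thing itself.
- arm.silhouettes(target, camera): "pixels" (384x512 bool, what is visible of it) and "pixel" ([column, row] in pixels, amid what is visible of it).
The state is a dict: "time": time; "joint_pos": joint angles; "joint_vel": joint speeds; "joint_torque": joint torques, N m; "position": TCP position; "tool_rot": TCP orientation; "wrist_force": force on the tool from outside, world axes, zero at the start; "ft_torque": the same for the moment, N m; "width": finger opening in m; "grip_force": force on a finger pad.
Only numpy, scipy, OpenCV 4.12 (cv2) and the standard library are available. Lean on these libraries where they do the work, as an engineer would, in place of code of your own. Each camera call takes 0.05 s, during which the arm holds its last target. There are 200 camera calls.

### The job

Push the upright battery pack along the bench until its foot meets the edge of the low dock squarely, then push high on its back so that it tips over that edge and lies on its side on the dock's deck, terminals towards the contact block. Finally press it home against the block so that both terminals touch their contact plates, with a firm push of about 17 N held for half a second; never press on the pack with more than 25 N or into the block with more than 20 N, do not disturb the bottles and the calculator, and let go at the end.

Things in the scene. Friction and masses are not known exactly. Their poses are not given: they have to be found in the camera images.
- battery: plain grey box, 95 (own x) x 120 (own y) x 140 mm tall (own z), 0.45 to 0.8 kg, too wide to grip. Origin: centre of underside. Stands 30 to 90 mm before the sill, own x towards the dock, up to 0.25 rad askew. Dragging it on bench or deck takes some 2 to 5 N. Past about 40 degrees it falls by itself; lying, own x is down, own z towards the block, origin 60 mm up
- dock: low aluminium dock fixed to the bench: deck 12 mm high, 150 mm wide (own y); its front edge is the sill, the stop. Origin: bench level, middle of the sill's face. Own x runs (roughly world +y, robot's left) from the sill to the contact block, whose face is at own x = 175 mm; own z up. The pack tips about the sill's top edge, its back rising as it swings; a finger that does not rise too jams
- contact_block: rigid black block 25 x 150 x 88 mm standing across the far end of the deck (top 100 mm above the bench). Origin: bottom middle of its face, 12 mm above the bench; axes as the dock's, so the face is own x = 0 and the pack comes from -x. Two brass contact plates, 40 wide x 50 mm high, flush on the face at own y = +35 and -35 mm, centred 47.5 mm above the deck
- terminal_a (a point): tip of the pack's brass terminal (20 mm disc, 4 mm high) at own y = +35 mm on its top, 140 mm above its underside; belongs on the plate at own y = +35 mm of the block
- terminal_b (a point): tip of the other terminal, at own y = -35 mm on the pack's top; belongs on the plate at own y = -35 mm
- foot (a point): middle of the pack's lower edge on the side towards the dock (own x = +47.5 mm, at the underside)
- solvent_bottle: bystander: brown screw-cap bottle, 62 x 81 x 125 mm, standing to the robot's right of the work, origin at the centre of its underside
- wash_bottle: bystander: white squeeze bottle with red cap and thin spout, 65 x 95 x 182 mm, standing beyond the contact block, origin at the centre of its underside
- calculator: bystander: flat desk calculator, 128 x 78 x 17 mm, on the bench to the robot's right, origin at the centre of its underside
There are look-alikes about, which are no part of the job. Leave any red look-alike of the battery alone.

How it is judged (in metres and radians):
On the way, in this order (a step that is already met when the one before it is completed fails the run):
1. the pack stands upright with its foot squarely against the sill (angle between battery's own z axis and vertical below 0.12 rad and x of foot in the frame of dock between -0.004 and 0.004 m and angle between the x axis of battery and the x axis of dock, either way round below 0.08 rad), for 0.1 s.
2. the pack lies on its side on the deck, terminals towards the block (angle between battery's own z axis and vertical between 1.49 and 1.65 rad and angle between battery's own x axis and vertical above 3.05 rad and height (world z) of battery between 0.052 and 0.067 m and linear speed of battery below 0.02 m/s and angular speed of battery below 0.1 rad/s), for 0.2 s.
3. the pack is pressed against the contact block with 9 to 20 N, both terminals on their plates (angle between battery's own z axis and vertical between 1.49 and 1.65 rad and angle between battery's own x axis and vertical above 3.05 rad and height (world z) of battery between 0.052 and 0.067 m and x of terminal_a in the frame of contact_block between -0.004 and 0.004 m and y of terminal_a in the frame of contact_block between 0.01 and 0.06 m and x of terminal_b in the frame of contact_block between -0.004 and 0.004 m and y of terminal_b in the frame of contact_block between -0.06 and -0.01 m and contact force between battery and contact_block above 9 N), for 0.3 s.
At the end, for the whole second after the job is handed in: the pack lies at rest on its side on the deck (its own z level within 0.08 rad, own x down, its origin 52 to 67 mm above the bench), both terminal tips within 4 mm of the block's face and within 25 mm sideways of the middle of their plates (all of step 2 and x of terminal_a in the frame of contact_block between -0.004 and 0.004 m and y of terminal_a in the frame of contact_block between 0.01 and 0.06 m and x of terminal_b in the frame of contact_block between -0.004 and 0.004 m and y of terminal_b in the frame of contact_block between -0.06 and -0.01 m); the robot touches nothing.
It fails at once if the robot presses on the pack with more than 25 N (contact force between any of the arm, the fingers and battery above 25 N).
It fails at once if the pack is pressed into the contact block with more than 20 N (contact force between battery and contact_block above 20 N).
It fails at once if a bystander is disturbed (moved over 20 mm) (distance of any of solvent_bottle, wash_bottle, calculator from where it was at the start of the episode above 0.02 m).
It also fails if it takes over 70 s, if anything falls off the work surface, if the arm or the gripper's body presses on something with over 40 N, if the wrist force passes 120 N, or if a joint passes its speed limit or range.

## Working session

There is one attempt and no reset: what is moved stays moved. The work goes in short steps, each a Python script; the robot and the scene stay as the last script left them, time stands still between calls to the robot, and variables do not carry over. Pictures are saved under pics/ and viewed, at most 10 in all, crops included, and the job is handed in when it is done.

```bash
ls; mkdir -p pics
python3 - <<'E'
from plant import arm
import cv2,numpy as np
for n in ["scene","top"]:
    im=arm.get_image(n); cv2.imwrite(f"pics/{n}0.png",im[...,::-1])
    p=arm.camera_params(n); print(n,p["vfov"],p["cx"],p["cy"]); print(np.round(p["camera_from_world"],4).tolist())
    for t in ["battery","dock","contact_block","terminal_a","solvent_bottle","wash_bottle","calculator"]:
        for d in arm.silhouettes(t,n): 
            ys,xs=np.nonzero(d["pixels"]); print(t,round(d["confidence"],2),np.round(d["pixel"]),d["pixels"].sum(),xs.min(),xs.max(),ys.min(),ys.max())
print(arm.observe()["time"])
E
```

```text
pics
scene 54.31466160509926 248.5705443074423 188.2443518919065
[[-0.7573, -0.653, -0.0032, 0.3051], [-0.3716, 0.435, -0.8202, 0.3138], [0.537, -0.62, -0.5721, 0.8198], [0.0, 0.0, 0.0, 1.0]]
battery 0.93 [274. 184.] 1576 253 289 159 216
dock 0.57 [228. 243.] 3017 188 263 216 278
contact_block 0.85 [213. 248.] 1406 187 235 223 274
terminal_a 0.64 [269. 186.] 1586 254 290 159 216
terminal_a 0.59 [155. 216.] 3027 124 184 182 248
solvent_bottle 0.65 [274. 184.] 1562 254 289 159 216
wash_bottle 0.8 [158. 296.] 1593 140 175 262 323
calculator 0.75 [344. 175.] 346 331 358 165 183
top 44.959226787137126 257.60566953824963 201.41311214844632
[[-0.0272, -0.9996, 0.0076, -0.0945], [-0.9981, 0.0267, -0.0549, 0.5099], [0.0547, -0.0091, -0.9985, 1.471], [0.0, 0.0, 0.0, 1.0]]
battery 0.68 [178. 160.] 1532 160 202 137 185
battery 0.67 [289. 218.] 1335 272 305 198 238
dock 0.88 [216. 228.] 3275 183 250 200 252
contact_block 0.6 [188. 224.] 614 183 196 201 251
terminal_a 0.96 [180. 162.] 1573 159 203 136 184
terminal_a 0.71 [289. 218.] 1423 271 306 197 238
terminal_a 0.58 [216. 226.] 3140 183 251 201 251
solvent_bottle 0.76 [370. 187.] 409 358 382 176 197
wash_bottle 0.95 [131. 236.] 510 115 143 223 245
wash_bottle 0.37 [190. 226.] 561 183 195 202 251
calculator 0.86 [380. 232.] 925 365 395 212 252
0.8
```

View pics/scene0.png

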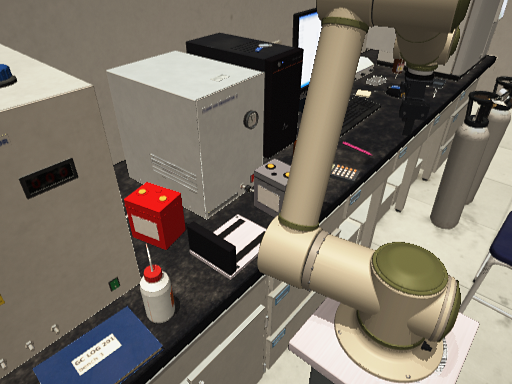

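View pics/top0.png

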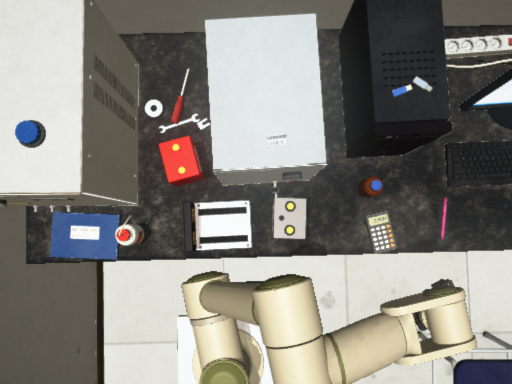

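Scene: the grey pack stands at scene (274,184) / top (289,218). The red look-alike is at scene (155,216) / top (178,160). The dock is at top (216,228), with its block at (188,224) on the left. The wash bottle is at top (130,235), the solvent bottle at (372,187) and the calculator at (380,232). Candidates for "battery" are grey (289,218) and red (180,162), and I choose the grey one. Next I measure coarsely and take a wrist close-up.

```bash
cat > h.py <<'E'
from plant import arm
import numpy as np, cv2
def K(p):
    f=192/np.tan(np.radians(p["vfov"]/2)); return np.array([[f,0,p["cx"]],[0,f,p["cy"]],[0,0,1]])
def back(p,uv,z):
    M=p["camera_from_world"]; R,t=M[:3,:3],M[:3,3]
    d=R.T@np.linalg.inv(K(p))@np.array([uv[0],uv[1],1.]); c=-R.T@t
    return c+d*(z-c[2])/d[2]
def proj(p,X):
    M=p["camera_from_world"]; q=K(p)@(M[:3,:3]@np.asarray(X,float).T+M[:3,3:]); return (q[:2]/q[2]).T
def tri(views):  # [(p,uv),...] -> point nearest to all rays, residual
    A=np.zeros((3,3));b=np.zeros(3);L=[]
    for p,uv in views:
        M=p["camera_from_world"];R=M[:3,:3];c=-R.T@M[:3,3]
        d=R.T@np.linalg.inv(K(p))@np.array([uv[0],uv[1],1.]);d/=np.linalg.norm(d)
        P=np.eye(3)-np.outer(d,d);A+=P;b+=P@c;L.append((P,c))
    x=np.linalg.solve(A,b); return x,[float(np.linalg.norm(P@(x-c))) for P,c in L]
def yellow(im):
    h=cv2.cvtColor(im,cv2.COLOR_RGB2HSV); m=cv2.inRange(h,(18,110,110),(35,255,255))
    n,l,s,c=cv2.connectedComponentsWithStats(m); return [(c[i].round(2).tolist(),int(s[i,4])) for i in range(1,n) if s[i,4]>12]
E
python3 - <<'E'
from h import *
p=arm.camera_params("top"); im=arm.get_image("top")
for c,a in yellow(im): print(c,a,back(p,c,.144).round(4))
for n,uv,z in [("blockface top L",(196,202),.1),("blockR",(197,250),.1),("sillL",(250,200.5),.012),("sillR",(251.5,248.5),.012),("cab front",(270,183),.2),("cabz",(270,183),.0),("knob",(276,190),.1)]: print(n,back(p,uv,z).round(3))
# wrist camera offset
q=arm.camera_params("wrist"); M=q["camera_from_world"]; o=arm.observe()
print(q["vfov"],q["cx"],q["cy"],(-M[:3,:3].T@M[:3,3]-o["position"]).round(3),M[:3,:3].round(3).tolist(),np.round(o["tool_rot"],3).tolist())
for pos in ([.33,-.16,.36],[.33,.05,.36]):
  for a in (0,90,180,-90):
    c,s=np.cos(np.radians(a)),np.sin(np.radians(a)); print(pos,a,arm.solve_ik(pos,np.array([[c,s,0],[s,-c,0],[0,0,-1]])))
E
```

```text
[175.34, 147.0] 32 [0.6665 0.1301 0.144 ]
[181.42, 169.58] 33 [0.5994 0.1135 0.144 ]
[289.93, 205.72] 43 [ 0.485  -0.2011  0.144 ]
[289.3, 229.7] 47 [ 0.4151 -0.1971  0.144 ]
blockface top L [0.506 0.078 0.1  ]
blockR [0.362 0.078 0.1  ]
sillL [ 0.511 -0.084  0.012]
sillR [ 0.358 -0.085  0.012]
cab front [ 0.548 -0.143  0.2  ]
cabz [ 0.567 -0.15   0.   ]
knob [ 0.536 -0.164  0.1  ]
59.50168159267281 255.75214572174445 197.65985074568619 [0.062 0.027 0.147] [[0.394, -0.919, 0.001], [-0.887, -0.38, 0.263], [-0.241, -0.105, -0.965]] [[0.919, 0.395, -0.0], [0.395, -0.919, -0.0], [-0.0, 0.0, -1.0]]
[0.33, -0.16, 0.36] 0 [-4.45527694e+01 -1.46543768e+00  8.40638033e+01 -2.54444375e-14
  9.74016344e+01  4.54472306e+01]
[0.33, -0.16, 0.36] 90 [-4.45527694e+01 -1.46543768e+00  8.40638033e+01 -2.54444375e-14
  9.74016344e+01 -4.45527694e+01]
[0.33, -0.16, 0.36] 180 [-4.45527694e+01 -1.46543768e+00  8.40638033e+01 -2.54444375e-14
  9.74016344e+01 -1.34552769e+02]
[0.33, -0.16, 0.36] -90 [-4.45527694e+01 -1.46543768e+00  8.40638033e+01 -2.54444375e-14
  9.74016344e+01  1.35447231e+02]
[0.33, 0.05, 0.36] 0 [-1.19966550e+01 -5.24150464e+00  8.75115756e+01 -2.54444375e-14
  9.77299290e+01  7.80033450e+01]
[0.33, 0.05, 0.36] 90 [-1.19966550e+01 -5.24150464e+00  8.75115756e+01 -2.54444375e-14
  9.77299290e+01 -1.19966550e+01]
[0.33, 0.05, 0.36] 180 [-1.19966550e+01 -5.24150464e+00  8.75115756e+01 -2.54444375e-14
  9.77299290e+01 -1.01996655e+02]
[0.33, 0.05, 0.36] -90 None
```

Run:
```python
import cv2
im=cv2.imread("pics/top0.png")[130:260,150:320]; cv2.imwrite("pics/crop1.png",cv2.resize(im,None,fx=4.5,fy=4.5,interpolation=cv2.INTER_CUBIC))
```

```text
(no output)
```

View pics/crop1.png

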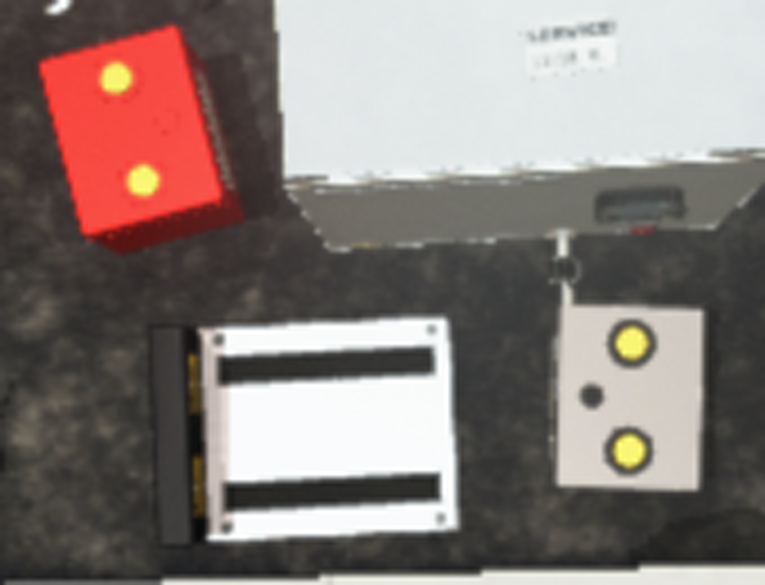

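The crop confirms the grey box: two brass discs at crop (631,343) and (629,451). The dock deck lies to its left, with the sill at crop (445–458, 318–528). A valve sticks out of the cabinet near the pack's far corner, at crop (565,265). Now two wrist views.

Run:
```python
from h import *
import pickle
R=np.array([[-1,0,0],[0,1,0],[0,0,-1.]])
arm.reach([.30,-.40,.33],R)
for i,pos in enumerate(([.34,-.20,.31],[.34,0.0,.31])):
    arm.reach(pos,R); arm.sleep(.3)
    p=arm.camera_params("wrist"); im=arm.get_image("wrist"); pickle.dump((p,im),open(f"w{i}.pkl","wb"))
    cv2.imwrite(f"pics/w{i}.png",im[...,::-1])
    for c,a in yellow(im): print(i,c,a,back(p,c,.144).round(4))
    for t in ("dock","contact_block"):
        for d in arm.silhouettes(t,"wrist")[:1]:
            r=cv2.minAreaRect(np.argwhere(d["pixels"])[:,::-1].astype(np.float32)); print(t,d["confidence"],cv2.boxPoints(r).round(1).tolist())
```

```text
0 [258.58, 251.17] 313 [ 0.4144 -0.198   0.144 ]
0 [69.95, 282.6] 20 [ 0.4494 -0.3935  0.144 ]
0 [497.53, 313.65] 382 [0.4867 0.0561 0.144 ]
0 [13.65, 313.99] 362 [ 0.4865 -0.459   0.144 ]
dock 0.65 [[334.79998779296875, 172.6999969482422], [510.8999938964844, 170.60000610351562], [512.2000122070312, 274.0], [336.1000061035156, 276.1000061035156]]
contact_block 0.86 [[464.0, 174.0], [511.0, 174.0], [511.0, 247.0], [464.0, 247.0]]
1 [62.79, 251.41] 328 [ 0.4145 -0.1956  0.144 ]
1 [13.7, 313.91] 366 [ 0.4866 -0.259   0.144 ]
1 [497.64, 313.98] 374 [0.4874 0.2562 0.144 ]
dock 0.69 [[194.0, 172.0], [360.0, 172.0], [360.0, 288.0], [194.0, 288.0]]
contact_block 0.79 [[320.6000061035156, 287.5], [324.1000061035156, 173.5], [360.8999938964844, 174.6999969482422], [357.3999938964844, 288.70001220703125]]
```

View pics/w0.png

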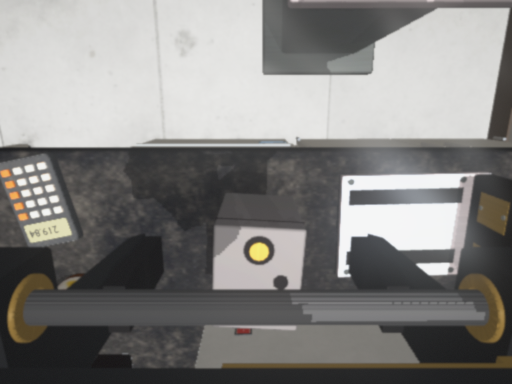

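View pics/w1.png

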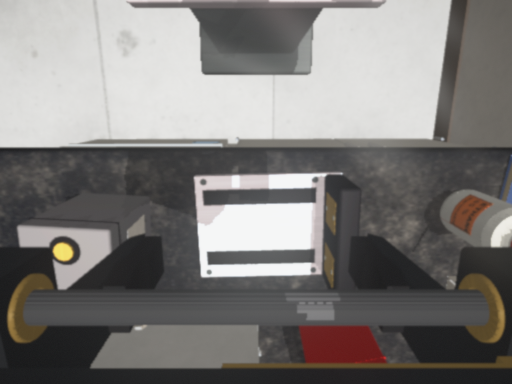

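The wrist views show the pack's terminal a at w0 (259,251) and w1 (63,251). The sill edge is at w0 columns 340–344 and w1 columns 195–201, rows 175–277. The block's face is at w1 column 326. Next I fit the edges.

Run:
```python
from h import *
import pickle
V=[pickle.load(open(f"w{i}.pkl","rb")) for i in (0,1)]
print("term a",tri([(V[0][0],(258.58,251.17)),(V[1][0],(62.79,251.41))]))
def edge(im,rows,c0,c1):
    g=cv2.GaussianBlur(cv2.cvtColor(im,cv2.COLOR_RGB2GRAY),(3,3),0).astype(float); pts=[]
    for r in rows:
        d=np.diff(g[r,c0:c1]); k=d.argmax()
        if d[k]>15:
            w=np.clip(d[max(k-2,0):k+3],0,None); pts.append((c0+.5+(np.arange(max(k-2,0),max(k-2,0)+len(w))*w).sum()/w.sum(),r))
    return np.array(pts)
ends=[]
for (p,im),c in zip(V,((325,352),(180,212))):
    e=edge(im,range(182,232),*c)
    for z in (.012,):
        W=np.array([back(p,u,z) for u in e]); vx,vy,x0,y0=cv2.fitLine(W[:,:2].astype(np.float32),cv2.DIST_HUBER,0,.001,.001).ravel()
        f=lambda x:y0+(x-x0)*vy/vx
        print(len(e),"sill y at x=.36,.435,.51",f(.36).round(4),f(.435).round(4),f(.51).round(4),"slope",(vy/vx).round(4),"res",np.std(W[:,1]-f(W[:,0])).round(4))
    # row of image line ends for tri
    q=np.polyfit(e[:,1],e[:,0],1); ends.append(q)
# triangulate sill line z: minimise mismatch of slope/offset over z
for z in (0,.006,.012,.018):
    print(z,[back(p,(np.polyval(q,205),205),z)[:2].round(4).tolist() for (p,im),q in zip(V,ends)])
# deck x extents
p,im=V[1]; g=cv2.GaussianBlur(cv2.cvtColor(im,cv2.COLOR_RGB2GRAY),(3,3),0).astype(float)
for c in (215,240,270,300):
    d=np.diff(g[:,c]); a=160+d[160:190].argmax(); b=262+d[262:290].argmin(); print(c,a,b,back(p,(c,a+.5),.012).round(4),back(p,(c,b+.5),.012).round(4))
# near top edge of block: image corners
crop=im[150:300,180:380]; cv2.imwrite("pics/crop2.png",cv2.resize(crop[...,::-1],None,fx=4,fy=4,interpolation=cv2.INTER_CUBIC))
```

```text
term a (array([ 0.4162136 , -0.19801155,  0.14011444]), [6.94135576876885e-05, 6.941355768755957e-05])
50 sill y at x=.36,.435,.51 -0.0853 -0.0839 -0.0824 slope 0.0193 res 0.0001
50 sill y at x=.36,.435,.51 -0.0848 -0.0834 -0.0821 slope 0.0176 res 0.0002
0 [[0.4086, -0.0813], [0.4084, -0.0862]]
0.006 [[0.4068, -0.0829], [0.4067, -0.0851]]
0.012 [[0.405, -0.0845], [0.4049, -0.084]]
0.018 [[0.4033, -0.086], [0.4031, -0.0828]]
215 175 276 [ 0.3635 -0.0558  0.012 ] [ 0.5142 -0.061   0.012 ]
240 174 276 [ 0.3622 -0.0221  0.012 ] [ 0.5142 -0.0243  0.012 ]
270 173 275 [0.3609 0.0183 0.012 ] [0.5127 0.0196 0.012 ]
300 173 274 [0.361  0.0586 0.012 ] [0.5111 0.0635 0.012 ]
```

View pics/crop2.png

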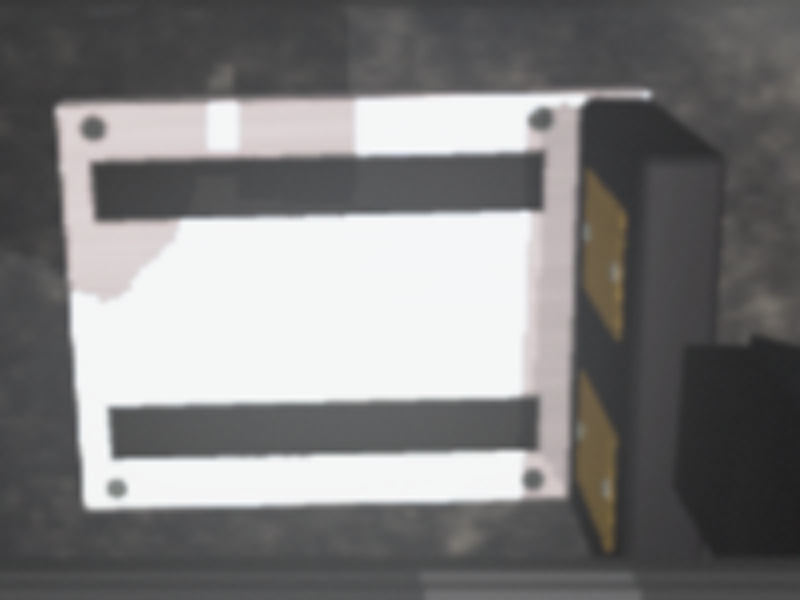

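The sill fits y = −0.0836 + 0.018·(x−0.435) at z = 12 mm, with both views agreeing to 0.5 mm and a deck width of 151 mm. The crop shows the deck at crop x 60–570 and the plates on the block's face at (605,255) and (600,460). Pack centre is (0.450, −0.199), 68 mm before the sill and about 0.075 rad askew. Next I check obstacles (tap, bottle) and IK for a tool tilted 35°, two-finger push.

```bash
cat >> h.py <<'E'
DX=np.array([-.0185,1,0.]);DX/=np.linalg.norm(DX); DY=np.array([-DX[1],DX[0],0]); UP=np.array([0,0,1.])
O=np.array([.4393,-.0835,0.])           # dock origin
def rot(t=35.):
    s,c=np.sin(np.radians(t)),np.cos(np.radians(t)); return np.c_[c*DX+s*UP,-DY,s*DX-c*UP]
LEAD=.009*np.array([np.cos(np.radians(35)),np.sin(np.radians(35))])  # leading corner rel. TCP (x,z)
def tcp(x,z,y=0.): # TCP so that leading corner is at dock x,z
    return O+(x-LEAD[0])*DX+(z-LEAD[1])*UP+y*DY
E
python3 - <<'E'
from h import *
ps,pt=arm.camera_params("scene"),arm.camera_params("top")
print("tap",tri([(ps,(248,187)),(pt,(275.5,190))]))
im=arm.get_image("scene"); c=im[140:260,200:330]; cv2.imwrite("pics/crop3.png",cv2.resize(c[...,::-1],None,fx=5,fy=5,interpolation=cv2.INTER_CUBIC))
print("solvent cap",back(pt,(374.5,186),.125).round(3), "foot of bottle",back(pt,(370,187),.05).round(3))
R=rot()
for a in [(-.20,.25),(-.20,.03),(-.095,.03),(-.14,.115),(-.095,.115),(.03,.165),(-.06,.2),(-.05,.06),(.035,.06)]:
    print(a,tcp(*a).round(3),np.round(arm.solve_ik(tcp(*a),R),1))
E
```

```text
tap (array([ 0.54135637, -0.16265604,  0.05567564]), [0.0029745086764531962, 0.002974508676453169])
solvent cap [ 0.538 -0.456  0.125] foot of bottle [ 0.541 -0.461  0.05 ]
(-0.2, 0.25) [ 0.443 -0.291  0.245] [-55.1  30.7  65.8  20.2 112.4 -53.3]
(-0.2, 0.03) [ 0.443 -0.291  0.025] [-55.1  44.8  79.3  18.7  86.3 -62.5]
(-0.095, 0.03) [ 0.441 -0.186  0.025] [-48.8  40.2  91.5  22.2  77.4 -60.5]
(-0.14, 0.115) [ 0.442 -0.231  0.11 ] [-51.7  35.   83.   20.3  91.1 -57.7]
(-0.095, 0.115) [ 0.441 -0.186  0.11 ] [-48.8  32.7  87.9  21.7  87.8 -56.3]
(0.03, 0.165) [ 0.439 -0.061  0.16 ] [-38.8  23.4  95.2  26.2  86.  -47.5]
(-0.06, 0.2) [ 0.441 -0.151  0.195] [-46.3  24.8  85.4  23.   96.5 -50.3]
(-0.05, 0.06) [ 0.44  -0.141  0.055] [-45.6  35.7  94.8  23.8  77.5 -57.7]
(0.035, 0.06) [ 0.439 -0.056  0.055] [-38.3  33.1 101.7  27.9  71.4 -54.6]
```

View pics/crop3.png

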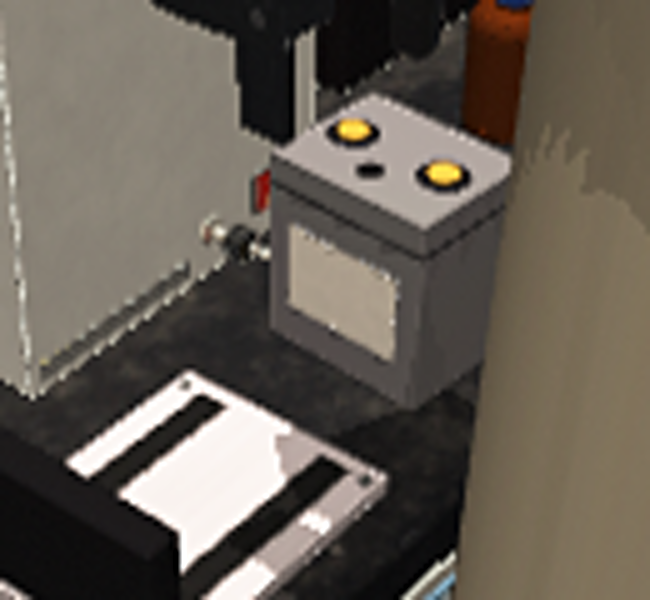

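The tap stands at about (0.54, −0.16, 0.055). Its tip clears the pack by about 1 cm and the crop shows the pack in front of it, so I keep the tool offset towards the robot. The solvent bottle is at (0.54, −0.46), clear of the tilted gripper. First push: low, with two fingers.

Run:
```python
from h import *
R=rot(); Y=.004
def st(m): o=arm.observe(); d=o["position"]-O; print(m,round(o["time"],2),"dock x,y,lead z",(d@DX+LEAD[0]).round(4),(d@DY).round(4),(d[2]+LEAD[1]).round(4),"F",np.round(o["wrist_force"],2))
arm.reach([.34,-.2,.31],np.array([[-1,0,0],[0,1,0],[0,0,-1.]]))
arm.move_gripper(.05)
arm.reach(tcp(-.205,.25,Y),R); st("above")
arm.move_linear(tcp(-.205,.028,Y),rate=.12); arm.sleep(.2); st("down")
f=arm.move_linear(tcp(-.118,.028,Y),rate=.03,force_limit=9); st(f"push {f}")
if not f:
    f=arm.move_linear(tcp(-.088,.028,Y),rate=.012,force_limit=8); st(f"push2 {f}")
arm.sleep(.2); st("rest")
im=arm.get_image("top"); p=arm.camera_params("top")
for c,a in yellow(im): b=back(p,c,.144); print(c,b.round(4),((b-O)@DX).round(4),((b-O)@DY).round(4))
```

```text
above 8.45 dock x,y,lead z -0.2048 0.004 0.2503 F [-0.03 -0.35  0.56]
down 10.65 dock x,y,lead z -0.2051 0.0039 0.0282 F [-0.07  0.61 -0.  ]
push False 13.7 dock x,y,lead z -0.118 0.004 0.028 F [-0.06 -3.5   0.11]
push2 True 15.54 dock x,y,lead z -0.0949 0.0033 0.0278 F [-0.05 -3.62  1.6 ]
rest 15.74 dock x,y,lead z -0.0949 0.0033 0.0277 F [-0.39 -3.57  2.13]
[175.34, 147.0] [0.6665 0.1301 0.144 ] 0.2094 -0.2311
[181.42, 169.58] [0.5994 0.1135 0.144 ] 0.194 -0.1637
```

Run:
```python
from h import *
for n in ("wrist","scene"):
    p=arm.camera_params(n); im=arm.get_image(n); cv2.imwrite(f"pics/p1{n}.png",im[...,::-1])
    for c,a in yellow(im): b=back(p,c,.144); print(n,c,a,b.round(4),((b-O)@DX).round(4),((b-O)@DY).round(4))
```

```text
wrist [110.88, 308.17] 995 [ 0.4235 -0.2127  0.144 ] -0.1289 0.0182
wrist [400.69, 308.05] 995 [ 0.4543 -0.2122  0.144 ] -0.1289 -0.0126
wrist [357.45, 363.32] 2688 [ 0.4493 -0.2176  0.144 ] -0.1343 -0.0075
scene [255.83, 175.75] 24 [ 0.48   -0.1219  0.144 ] -0.0392 -0.04
scene [141.71, 191.33] 21 [0.6646 0.1371 0.144 ] 0.2164 -0.2293
scene [162.52, 198.09] 23 [0.5974 0.1201 0.144 ] 0.2006 -0.1618
scene [411.83, 265.68] 1016 [ 0.0093 -0.0686  0.144 ] 0.0229 0.4297
scene [374.7, 257.97] 30 [ 0.0782 -0.0389  0.144 ] 0.0513 0.3602
scene [382.34, 275.05] 38 [ 0.0451 -0.0039  0.144 ] 0.0869 0.3927
scene [406.62, 289.56] 34 [-0.0071  0.0005  0.144 ] 0.0922 0.4447
scene [433.0, 290.0] 28 [-0.0466 -0.032   0.144 ] 0.0605 0.4848
scene [1.1, 300.4] 20 [0.5698 0.5297 0.144 ] 0.6106 -0.1419
```

View pics/p1wrist.png

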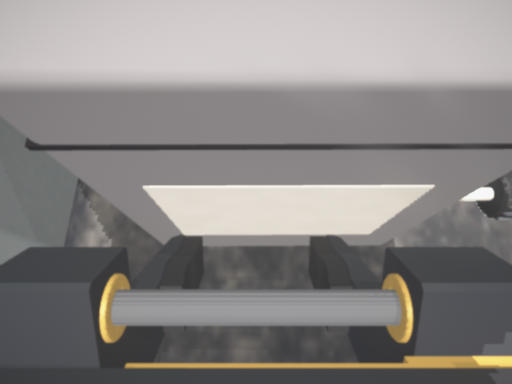

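The back face's lines (rows 146 and 186) are level in the wrist picture, so the pack is square to the fingers. It stopped at finger x = −0.095, exactly its depth from the sill. Now the tip.

```bash
cat >> h.py <<'E'
def st(m): o=arm.observe(); d=o["position"]-O; print(m,round(o["time"],2),"dock x,y,lead z",(d@DX+LEAD[0]).round(4),(d@DY).round(4),(d[2]+LEAD[1]).round(4),"F",np.round(o["wrist_force"],2))
E
python3 - <<'E'
from h import *
Y=.004; H=.117
arm.move_linear(tcp(-.115,.028,Y),rate=.06); arm.move_linear(tcp(-.115,H,Y),rate=.1); arm.sleep(.1); st("up")
f=arm.move_linear(tcp(-.090,H,Y),rate=.02,force_limit=1.5); st(f"touch {f}")
o=arm.observe(); x0=((o["position"]-O)@DX+LEAD[0])
ok=True
for th in np.radians(np.arange(6,55,6)):
    x=x0*np.cos(th)+(H-.012)*np.sin(th); z=.012+(H-.012)*np.cos(th)-x0*np.sin(th)
    f=arm.move_linear(tcp(x,z,Y),rate=.045,force_limit=12); st(f"{np.degrees(th):.0f} {f}")
    if f: ok=False; break
if ok:
    arm.sleep(.5); st("fallen?")
    for n in ("scene","top"): cv2.imwrite(f"pics/t_{n}.png",arm.get_image(n)[...,::-1])
    cv2.imwrite("pics/tip.png",cv2.resize(cv2.imread("pics/t_scene.png")[130:300,150:330],None,fx=3.5,fy=3.5))
E
```

```text
up 17.52 dock x,y,lead z -0.1148 0.0041 0.1165 F [ 0.3   0.02 -0.39]
touch True 18.46 dock x,y,lead z -0.0949 0.004 0.1169 F [-0.19 -3.2   1.33]
6 False 18.94 dock x,y,lead z -0.0831 0.004 0.1264 F [ 0.63 -1.89  1.2 ]
12 False 19.42 dock x,y,lead z -0.0707 0.004 0.1345 F [-0.83 -1.07 -0.26]
18 False 19.89 dock x,y,lead z -0.0576 0.004 0.1413 F [ 0.46 -1.9   0.86]
24 False 20.37 dock x,y,lead z -0.0437 0.004 0.1466 F [ 0.12 -1.41 -0.59]
30 False 20.84 dock x,y,lead z -0.0295 0.004 0.1505 F [-0.66 -0.46 -0.04]
36 False 21.32 dock x,y,lead z -0.0148 0.004 0.1528 F [0.75 0.45 0.09]
42 False 21.79 dock x,y,lead z -0.0 0.004 0.1536 F [-0.32 -0.99  0.39]
48 False 22.27 dock x,y,lead z 0.0147 0.004 0.1528 F [ 0.03  0.3  -0.1 ]
54 False 22.74 dock x,y,lead z 0.0294 0.004 0.1505 F [ 1.64 -0.46 -0.56]
fallen? 23.24 dock x,y,lead z 0.0291 0.004 0.1505 F [ 0.46 -0.35  0.5 ]
```

View pics/tip.png

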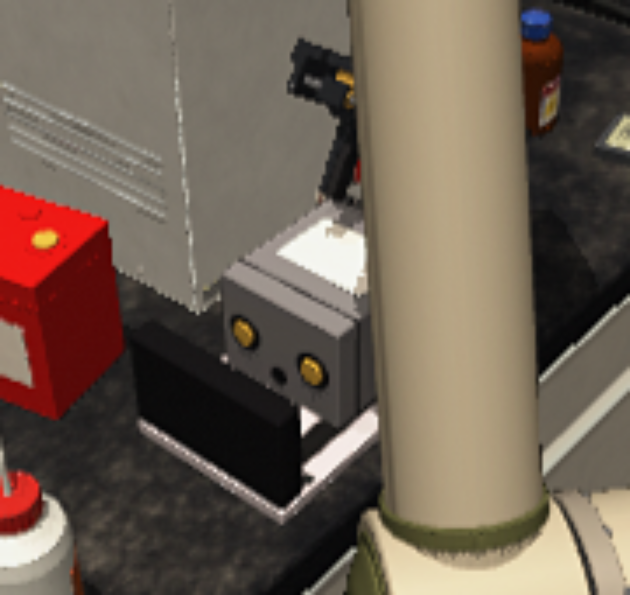

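The pack lies flat on the deck, with brass terminals at crop (243,333) and (312,372) facing the block. Bystanders are untouched. Now press home.

Run:
```python
from h import *
Y=.006; Z=.068
def F():
    f=[]
    for _ in range(5): f.append(arm.observe()["wrist_force"]@DX); arm.sleep(.02)
    return -np.mean(f)
arm.move_linear(tcp(-.03,.175,Y),rate=.12); arm.move_linear(tcp(-.07,.16,Y),rate=.12); arm.move_linear(tcp(-.07,Z,Y),rate=.12); arm.sleep(.2); st("behind"); b=F()
f=arm.move_linear(tcp(.018,Z,Y),rate=.03,force_limit=9); st(f"push {f}"); print("drag",F()-b)
if not f:
    f=arm.move_linear(tcp(.036,Z,Y),rate=.008,force_limit=9); st(f"home {f}")
arm.sleep(.1); print("bias",b,"F",F()-b)
x=(arm.observe()["position"]-O)@DX+LEAD[0]
for i in range(12):
    v=F()-b
    if v>9: break
    x+=.0003; arm.move_linear(tcp(x,Z,Y),rate=.005); v=F()-b; print(round(x,4),v.round(2))
st("end")
```

```text
behind 25.65 dock x,y,lead z -0.0701 0.0058 0.0685 F [-0.01  0.06  0.47]
push False 28.82 dock x,y,lead z 0.0179 0.006 0.068 F [ 0.13 -3.94  0.51]
drag 3.30946447725579
home False 31.3 dock x,y,lead z 0.0353 0.0057 0.068 F [-0.58 -7.92  0.48]
bias -0.09418659001953575 F 7.251973202254965
0.0356 5.73
0.0359 6.55
0.0362 8.29
0.0365 9.0
0.0368 10.33
end 33.65 dock x,y,lead z 0.0355 0.0054 0.068 F [-0.2  -9.44  1.82]
```

Run:
```python
from h import *
Y=.006; Z=.068
def F():
    f=[]
    for _ in range(5): f.append(arm.observe()["wrist_force"]@DX); arm.sleep(.02)
    return -np.mean(f)
x=.0368
for i in range(14):
    x+=.0003; arm.move_linear(tcp(x,Z,Y),rate=.005); v=F(); print(round(x,4),v.round(2))
    if v>16.6: break
for _ in range(5): print("hold",F().round(2))
arm.sleep(.2); st("end")
arm.move_linear(tcp(-.01,Z,Y),rate=.03); arm.move_linear(tcp(-.07,.075,Y),rate=.1); arm.move_linear(tcp(-.09,.25,Y),rate=.12)
arm.reach([.34,-.25,.31],np.array([[-1,0,0],[0,1,0],[0,0,-1.]])); st("away")
for n in ("scene","top"): cv2.imwrite(f"pics/e_{n}.png",arm.get_image(n)[...,::-1])
a=cv2.resize(cv2.imread("pics/e_scene.png")[130:300,120:290],(395,395)); b=cv2.resize(cv2.imread("pics/e_top.png")[150:260,150:260],(395,395)); cv2.imwrite("pics/end.png",np.hstack([a,b]))
```

```text
0.0371 11.17
0.0374 12.33
0.0377 13.49
0.038 14.75
0.0383 15.86
0.0386 17.23
hold 17.12
hold 17.43
hold 17.22
hold 17.3
hold 17.35
end 36.27 dock x,y,lead z 0.0359 0.0049 0.068 F [ -1.64 -16.62   1.94]
away 41.84 dock x,y,lead z -0.1572 0.1023 0.3149 F [0.72 0.61 0.44]
```

View pics/end.png

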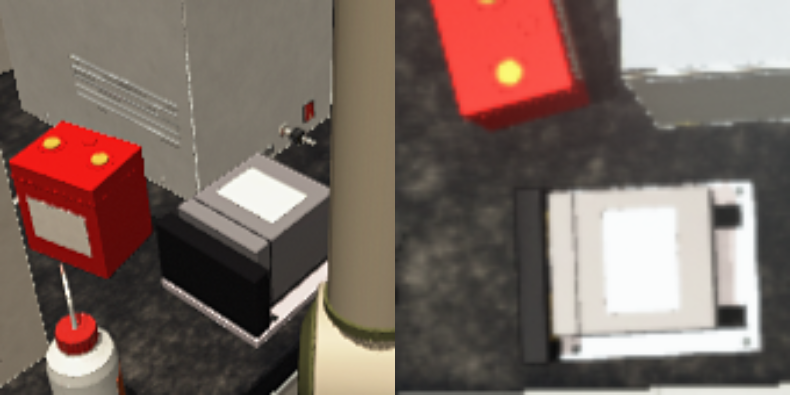

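The final picture shows the pack flat on the deck and flush against the block, about 7 mm off centre (25 mm allowed). The arm is clear and the bystanders are in place.

```bash
python3 -c "
from plant import arm
print(arm.close_job())"
```

```text
the job is handed in; nothing more can be done
None
```

The job is handed in, with no verdict returned: the pack was squared on the sill, tipped onto the deck and pressed home at about 17 N for over half a second, then released, with nothing else disturbed.

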